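# Feed one test coupon into the spring clamp of a print-lab coupon feeder

### The arm

A 6-joint arm with a two-finger parallel gripper is mounted at the origin on the work surface. World frame = base frame: x ahead of the robot, y to its left, z up, the work surface at z = 0. Lengths are in m, angles in rad, forces in N, time in s.
With the tool pointing down it reaches from about 0.35 to 1 m from the base axis. Payload 7.1 kg.
Tool frame: the origin (TCP) lies at the very end of the fingers, on their centre line; the grasp point (between the pads) lies robot.grip_depth behind it (robot.grip_depth is the distance from the TCP to the grasp point, in m); z points along the fingers, y is the line along which they close (so a half turn about z gives the same grasp; the last joint's range is limited). The gripper opens to 85 mm and grips with 20 to 120 N. Pads are 22 mm wide; open, the fingers measure 114 mm over their backs; the gripper's body (76 mm by 85 mm) begins 54 mm behind the grasp point. The pads swing forward as they close: fully open they stand 13 mm farther back than shut.
Start: joints at [1.184, 0.423, 1.63, -0, 1.089, -0.019], TCP at [0.225, 0.583, 0.231] pointing down, gripper open.
Joint ranges: [-3, 3], [-0.9, 2.11], [0.09, 2.58], [-1.31, 4.45], [0.11, 2.69], [-2.54, 2.54]. Speed limits (rad/s): [2.39, 2.39, 3.01, 3.14, 3.14, 3.14].

### API

Orientations are given as a rotation vector (axis times angle).
In Python, from plant import observe, eyes, robot gives the robot as it stands. The module is installed in compiled form; this text tells all that it offers.
- The arm moves only by the shell command python3 -m pendant 'ROWS' [FORCE]. ROWS is JSON, a list of rows, each an object of numbers: "gripper": the opening, from -1 (shut) to 1 (fully open); "dx", "dy", "dz": the shift along the tool's x, y, z in m; "wx", "wy", "wz": the turn, a rotation vector about the tool's x, y, z in degrees. A call has 1 to 12 rows; each row shifts and turns the commanded pose from where the row before left it, along the tool's axes as they then stand; what a row does not reach is not made up. A row lasts 1/8 s, in which the tool goes at most 62.5 mm and 10.7 degrees, less where a joint would pass 70% of its speed; a pose out of reach is approached as far as the arm can. A call with a gripper value outside its range is refused whole. The fingers move at their own pace and stop on an object; FORCE is the grip in N (left out, the last holds). Time passes only in rows, so rows that do not move let the fingers close. It gives the time, the measured TCP pose, the force, the opening and the grip force at its end, in the units of the state.
- observe(): the state, without advancing time (a new reading comes with each control period).
- eyes.snapshot(name): name is "side" or "top"; returns a dict with "color" (480x640x3 uint8, red, green, blue), "intrinsics" (3x3 intrinsics, pixels), "extrinsics" (4x4, takes a point from world to camera coordinates). Camera axes: x right, y down, z forward; pixel columns grow to the right and rows downward; lengths in m; the calibration is good to about 2 mm. A picture is of the moment at which its call begins. There is no depth.
- robot.sign_off(): hands the job in; it is judged then, once.
The state is a dict: "time_s": time; "qpos": joint angles; "qvel": joint speeds; "tau": joint torques, N m; "ee_pos": TCP position; "tool_rot": TCP orientation; "wrist_force": force on the tool from outside, world axes, zero at the start; "torque": the same for the moment, N m; "grip_width": finger opening in m; "finger_force": force on a finger pad.
Only numpy, scipy, OpenCV 4.12 (cv2) and the standard library are available. Lean on these libraries where they do the work, as an engineer would, in place of code of your own. Each camera call takes 0.05 s, during which the arm holds its last target. There are 200 camera calls.

### The job

A stray printed knob is standing in the coupon feeder's channel: put it in the open white tray. Then feed one coupon: push the feeder's slide forward so that it drives the bottom coupon out of the stack and along the channel until you feel it go tight under the clamp's sprung shoe, without forcing it through, and draw the slide all the way back so that the coupon stays nipped and the rest of the stack drops. Do not disturb the other things on the bench.

Things in the scene. Friction and masses are not known exactly. Their poses are not given: they have to be found in the camera images.
- feeder: Coupon feeder fixed to the bench: aluminium base 66 mm wide, y -295 to 205 mm, top (channel floor) 12 mm above the bench. Origin on the bench under the centre of the magazine; +y runs along the channel the way coupons are pushed, +x is the clamp's side, z up. Behind the magazine (-y) runs the slide between low rails, in front (+y) the channel.
- magazine (a point): Centre of the magazine's open top, 62 mm above the bench, straight above the feeder's origin: grey box, outside 62 mm (feeder x) by 53 mm (feeder y), holding a stack of four coupons.
- channel (a point): Point on the channel's floor at feeder x = 0, y = 115 mm (12 mm above the bench). The channel is 52 mm wide, sides 17 mm above the bench, but the -x side 25 mm beyond y = 85 mm. On the +x side stands the grey spring clamp, 75 mm long in y, 30 mm above the bench, reaching to x = 80 mm; its near end is anywhere from y = 84 to 129 mm: find it by feel or by sight.
- slide (a joint): Travel of the slide along the feeder's +y, in m: 0 = fully back (a stop), grows as it is pushed forward, 0.19 at most. Its flat 9 mm tongue meets the bottom coupon at about 0.018 to 0.021 and pushes it out through the gate. It starts up to 0.014 forward. It moves freely at about 1 to 2 N and stays where it is left.
- slide_post (a point): Centre of the upright dark round post on the slide's tail, 14 mm in diameter, from 21 to 81 mm above the bench; the point is 51 mm above the bench, at feeder x = 0, y = -255 mm + slide travel. It can be pushed from either side or straddled.
- shoe (a joint): How far the clamp's sprung dark steel shoe is pushed aside (feeder +x), m; 0 = untouched. A coupon meets its slant (10 mm in 56 mm of travel) at a slide travel of about 105 to 155 mm; each further mm opens it about 0.18 mm and the push rises steadily, 2 to 4 N over free running at 0.001, 5 to 9 N at 0.003. Well nipped is 0.001 to 0.004; past 0.0055 it is forced through.
- coupon1: The bottom coupon of the stack: flat black printed plate, 50 mm (feeder x) by 40 mm (feeder y) by 10 mm, 25 g; origin at the centre of its underside.
- coupon2: Second coupon from the bottom, the same; it drops 10 mm to the channel floor when the slide has been drawn back.
- coupon3: Third coupon, the same.
- coupon4: Top coupon, the same.
- stray_mid (a point): The stray black printed knob standing upright in the channel in front of the magazine (between feeder y = 50 and 68 mm): 56 mm tall, round foot 28 mm across and 12 mm high, round stem 20 mm across above it; point on its axis half-way up (28 mm above its foot).
- tray: Open white plastic tray fixed to the bench, 88 by 88 mm outside, 26 mm high, walls and floor 3 mm; origin on the bench under its centre.
- knob_a_mid (a point): a loose black printed knob just like the stray one (56 mm tall, 28 mm foot), standing on the bench beside the feeder; point half-way up. A bystander
- knob_b_mid (a point): a loose black printed knob just like the stray one (56 mm tall, 28 mm foot), standing on the bench beside the feeder; point half-way up. A bystander
- jar_mid (a point): White jar with black cap, 60 mm across, 125 mm tall, standing on the left of the bench; point half-way up. A bystander
- spool_mid (a point): Small black spool lying flat, 80 mm across, 46 mm tall, on the left of the bench; point half-way up. A bystander
- adaptor_mid (a point): Black printed tube adaptor lying on the far side of the feeder, 105 mm long, 32 mm thick; point at its middle. A bystander
- scraper_grip (a point): Print scraper, 200 mm long, lying on the right of the bench; point on its handle. A bystander
- gluestick_center (a point): White glue stick standing on the robot's side of the feeder, 28 mm across, 90 mm tall; point half-way up. A bystander
There are look-alikes about, which are no part of the job. What is shaped like the coupon4 but green or purple is not meant.

How it is judged:
By the outcome, as a careful person would: the job done as asked, in the order asked, and still so for the second after the job is handed in, with the robot touching nothing.
It also fails if it takes over 72 s, if anything falls off the work surface, if the arm or the gripper's body presses on something with over 40 N, if the wrist force passes 120 N, or if a joint passes its speed limit or range.

## Working session

There is one attempt and no reset: what is moved stays moved. The work goes in short steps, Python scripts to look and compute and a shell command to move; the robot and the scene stay as the last step left them, time stands still between calls to the robot, and variables do not carry over. Pictures are saved under pics/ and viewed, at most 10 in all, crops included, and the job is handed in when it is done.

```bash
mkdir -p pics; python3 - <<'E'
from plant import observe, eyes, robot
import cv2,numpy as np
s=observe();print({k:np.round(v,3).tolist() for k,v in s.items()},robot.grip_depth)
for n in("side","top"):
    d=eyes.snapshot(n);cv2.imwrite(f"pics/{n}0.png",d["color"][:,:,::-1]);print(n,d["intrinsics"].tolist(),np.round(d["extrinsics"],4).tolist())
E
```

```text
{'time_s': 0.0, 'qpos': [1.184, 0.424, 1.631, -0.0, 1.089, -0.019], 'qvel': [0.001, 0.001, 0.0, 0.0, -0.001, 0.002], 'tau': [0.0, -55.738, -28.174, 0.0, 0.007, -0.0], 'ee_pos': [0.224, 0.583, 0.231], 'tool_rot': [-0.574, -3.088, 0.002], 'wrist_force': [0.127, -0.548, 0.371], 'torque': [-0.017, -0.047, -0.036], 'finger_force': 0.0, 'grip_width': 0.085} 0.0187
side [[522.6716043578596, 0.0, 319.2214078364625], [0.0, 522.6716043578596, 241.1539464005364], [0.0, 0.0, 1.0]] [[0.9929, -0.1162, 0.0265, -0.5198], [-0.0353, -0.4991, -0.8658, 0.0391], [0.1138, 0.8587, -0.4997, 1.1468], [0.0, 0.0, 0.0, 1.0]]
top [[576.9444722383195, 0.0, 322.6834292681006], [0.0, 576.9444722383195, 231.5671155733151], [0.0, 0.0, 1.0]] [[-0.0236, -0.9997, -0.0035, -0.0529], [-0.9977, 0.0238, -0.0628, 0.5194], [0.0628, 0.002, -0.998, 1.4647], [0.0, 0.0, 0.0, 1.0]]
```

View pics/top0.png

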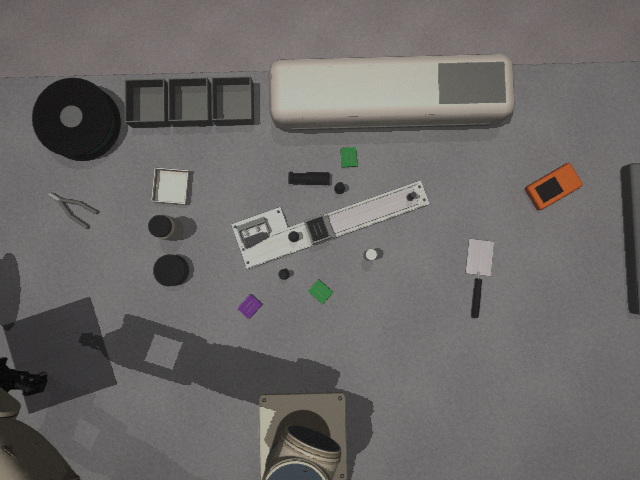

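View pics/side0.png

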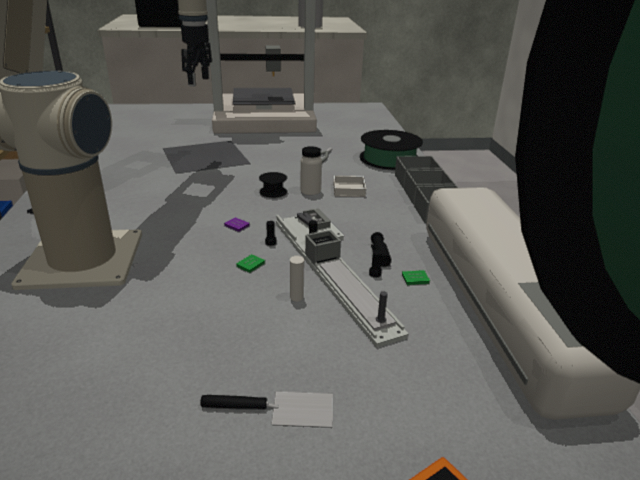

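Top view: the stray knob is in the channel at about (294,237), next to the magazine at (318,230). The look-alike knobs are at (340,188) and (284,274), both outside the feeder. The slide post is at (411,196), the clamp at (257,228) and the tray at (172,187). Candidates for the stray are those three knobs, and only (294,237) stands in the channel. I'll check it in a close crop and measure.

```bash
cat > h.py <<'E'
import numpy as np,cv2
from plant import observe,eyes,robot
def ray(d,u,v):
    K,E=d["intrinsics"],d["extrinsics"];R,t=E[:3,:3],E[:3,3]
    return -R.T@t, R.T@np.linalg.solve(K,[u,v,1.])
def onz(d,u,v,z):
    c,r=ray(d,u,v);return c+r*(z-c[2])/r[2]
def proj(d,p):
    q=d["intrinsics"]@(d["extrinsics"][:3,:3]@np.array(p)+d["extrinsics"][:3,3]);return q[:2]/q[2]
E
python3 - <<'E'
from h import *
d=eyes.snapshot("top");c=d["color"]
x,y,w,h=225,175,210,100
cv2.imwrite("pics/crop.png",cv2.resize(c[y:y+h,x:x+w,::-1],None,fx=3.8,fy=3.8,interpolation=cv2.INTER_CUBIC))
# tray
m=(c.min(2)>150).astype(np.uint8); m[:,:140]=0;m[:,205:]=0;m[:160]=0;m[215:]=0
r=cv2.minAreaRect(cv2.findNonZero(m));print("tray",r,onz(d,*r[0],.026))
for n,(u,v,z) in dict(stray=(294,237,.068),mag=(318,230,.062),post=(411,196,.081),ka=(340,188,.056),kb=(284,274,.056),glue=(372,254,.09)).items():print(n,onz(d,u,v,z).round(4))
E
```

```text
tray ((169.1862030029297, 185.26553344726562), (33.96560287475586, 33.38428497314453), 4.763641834259033) [0.64575365 0.32566149 0.026     ]
stray [0.503 0.006 0.068]
mag [ 0.5193 -0.0537  0.062 ]
post [ 0.5965 -0.2848  0.081 ]
ka [ 0.624  -0.1113  0.056 ]
kb [0.4121 0.0334 0.056 ]
glue [ 0.4559 -0.1839  0.09  ]
```

View pics/crop.png

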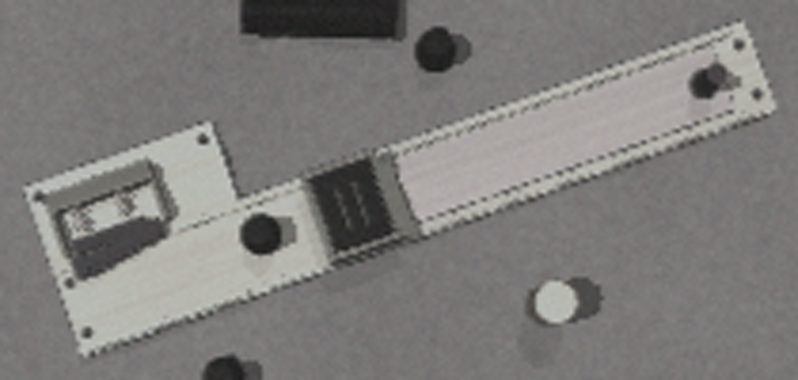

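The crop shows the stray knob alone in the channel at crop (262,233), which is px (294,236). The feeder's corners are at crop (742,20), (776,108) and (85,355). The post is at about (712,78).

```bash
python3 - <<'E'
from h import *
d=eyes.snapshot("top")
f=lambda a,b:(225+(a+.5)/3.8-.5,175+(b+.5)/3.8-.5)
A,B,C=[onz(d,*f(*p),.012) for p in((742,20),(776,108),(85,355))]
print(A,B,C,np.linalg.norm(A-B),np.linalg.norm(B-C))
ey=(C-B)[:2];ey/=np.linalg.norm(ey);ex=np.array([ey[1],-ey[0]]);print("ey",ey,np.degrees(np.arctan2(ey[1],ey[0])))
P=((B+C)/2)[:2]; O=P+33e-3*ex+.045*ey
print("O",O)
T=np.array([ex,ey])
for n,(a,b,z) in dict(stray=(262,233,.068),magTop=(0,0,.062),posttop=(720,73,.081),postbot=(703,83,.021),A=(742,20,.012),corner_clamp=(25,187,.012)).items():
    p=onz(d,*f(a,b),z);print(n,p.round(4),"feeder mm",(T@(p[:2]-O)*1e3).round(1))
for n,p in dict(magc=(0,0,.062),p0=(0,-.255,.081),p0b=(0,-.255,.021)).items():
    w=O+T.T@np.array(p[:2]);u=proj(d,[*w,p[2]]);print(n,w,((u-[225,175])*3.8).round())
s=eyes.snapshot("side")
c=s["color"];x,y,w,h=260,190,160,160
cv2.imwrite("pics/crops.png",cv2.resize(c[y:y+h,x:x+w,::-1],None,fx=3.7,fy=3.7,interpolation=cv2.INTER_CUBIC))
for n,p in dict(mag=(0,0,.062),stray=(0,.059,.068),post0t=(0,-.255,.081),post14t=(0,-.241,.081),cornA=(.033,-.295,.012)).items():
    w=O+T.T@np.array(p[:2]);u=proj(s,[*w,p[2]]);print(n,((u-[260,190])*3.7).round())
E
```

```text
[ 0.64620426 -0.31976488  0.012     ] [ 0.58546032 -0.34077659  0.012     ] [0.42914836 0.13114757 0.012     ] 0.06427533566558151 0.49713765026919865
ey [-0.31442389  0.94928269] 108.32603809432369
O [ 0.52448159 -0.0517208 ]
stray [0.5056 0.007  0.068 ] feeder mm [ 0.6 61.7]
magTop [0.6638 0.1769 0.062 ] feeder mm [204.1 173.2]
posttop [ 0.6016 -0.2926  0.081 ] feeder mm [  -2.5 -252.9]
postbot [ 0.6026 -0.2904  0.021 ] feeder mm [  -0.9 -251.2]
A [ 0.6462 -0.3198  0.012 ] feeder mm [  31.3 -292.7]
corner_clamp [0.5438 0.1701 0.012 ] feeder mm [ 88.1 204.5]
magc [ 0.52448159 -0.0517208 ] [350. 201.]
p0 [ 0.60465969 -0.29378788] [720.  67.]
p0b [ 0.60465969 -0.29378788] [706.  79.]
mag [234. 177.]
stray [193. 124.]
post0t [464. 387.]
post14t [449. 371.]
cornA [553. 532.]
```

View pics/crops.png

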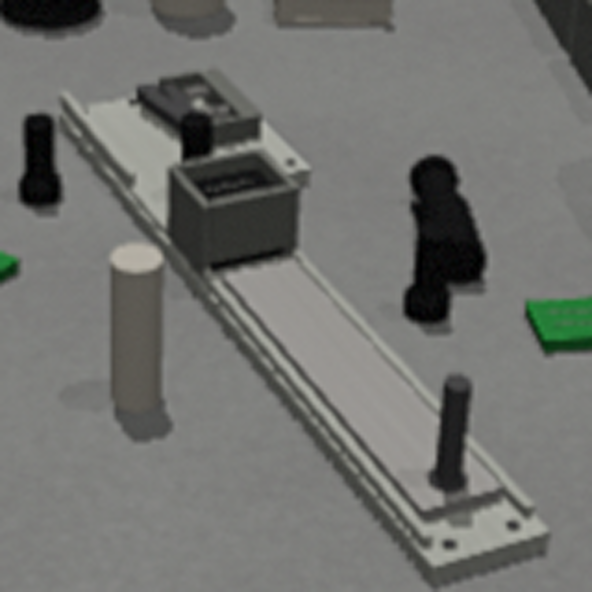

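Both views agree on the feeder pose to about 2 mm: the post is at feeder y ≈ -251 and the stray at y ≈ 61. Next is a small helper that converts targets to tool-axis shifts.

```bash
cat >> h.py <<'E'
from scipy.spatial.transform import Rotation as Ro
O=np.array([.52448,-.05172]);ey=np.array([-.31442,.94928]);ex=np.array([ey[1],-ey[0]])
def go(p,yaw=None):
    s=observe();R=Ro.from_rotvec(s["tool_rot"]).as_matrix()
    print("mm tool",(R.T@(np.array(p)-s["ee_pos"])*1e3).round(1),"feeder xy",(np.array([ex,ey])@(s["ee_pos"][:2]-O)*1e3).round(1),"z",s["ee_pos"][2].round(4),"t",s["time_s"])
    a=np.degrees(np.arctan2(R[1,1],R[0,1]));tilt=np.degrees(np.arccos(-R[2,2]))
    if yaw is not None: print("wz",((a-yaw+90)%180-90).round(1),"tilt",tilt.round(2))
E
python3 -c "
from h import *
go([.5056,.007,.231],18.3)"
```

```text
mm tool [-4.693e+02 -4.364e+02  2.000e-01] feeder xy [-85.1 696.8] z 0.231 t 0.25
wz 50.6 tilt 0.04
```

```bash
python3 -m pendant '[{"dx":-0.039,"dy":-0.0364,"gripper":0.2},{"dx":-0.039,"dy":-0.0364},{"dx":-0.039,"dy":-0.0364},{"dx":-0.039,"dy":-0.0364},{"dx":-0.039,"dy":-0.0364},{"dx":-0.039,"dy":-0.0364},{"dx":-0.039,"dy":-0.0364},{"dx":-0.039,"dy":-0.0364},{"dx":-0.039,"dy":-0.0364},{"dx":-0.039,"dy":-0.0364},{"dx":-0.039,"dy":-0.0364},{"dx":-0.039,"dy":-0.0364}]' 
python3 -m pendant '[{"wz":10.1},{"wz":10.1},{"wz":10.1},{"wz":10.1},{"wz":10.1},{"wz":0}]'
python3 -c "
from h import *
go([.5056,.007,.10],18.3)"
```

```text
mm tool [-469.3 -436.3  131.2] feeder xy [-85.1 696.8] z 0.231 t 0.25
wz 50.6 tilt 0.04invalid input at $[0]: expected keys gripper, dx, dy, dz, wx, wy, wz
invalid input at $[0]: expected keys gripper, dx, dy, dz, wx, wy, wz
```

```bash
python3 -m pendant '[{"dx":-0.039,"dy":-0.0364,"dz":0,"wx":0,"wy":0,"wz":0,"gripper":0.2},{"dx":-0.039,"dy":-0.0364,"dz":0,"wx":0,"wy":0,"wz":0,"gripper":0.2},{"dx":-0.039,"dy":-0.0364,"dz":0,"wx":0,"wy":0,"wz":0,"gripper":0.2},{"dx":-0.039,"dy":-0.0364,"dz":0,"wx":0,"wy":0,"wz":0,"gripper":0.2},{"dx":-0.039,"dy":-0.0364,"dz":0,"wx":0,"wy":0,"wz":0,"gripper":0.2},{"dx":-0.039,"dy":-0.0364,"dz":0,"wx":0,"wy":0,"wz":0,"gripper":0.2},{"dx":-0.039,"dy":-0.0364,"dz":0,"wx":0,"wy":0,"wz":0,"gripper":0.2},{"dx":-0.039,"dy":-0.0364,"dz":0,"wx":0,"wy":0,"wz":0,"gripper":0.2},{"dx":-0.039,"dy":-0.0364,"dz":0,"wx":0,"wy":0,"wz":0,"gripper":0.2},{"dx":-0.039,"dy":-0.0364,"dz":0,"wx":0,"wy":0,"wz":0,"gripper":0.2},{"dx":-0.039,"dy":-0.0364,"dz":0,"wx":0,"wy":0,"wz":0,"gripper":0.2},{"dx":-0.039,"dy":-0.0364,"dz":0,"wx":0,"wy":0,"wz":0,"gripper":0.2}]' 
python3 -m pendant '[{"dx":0,"dy":0,"dz":0,"wx":0,"wy":0,"wz":10.1,"gripper":0.2},{"dx":0,"dy":0,"dz":0,"wx":0,"wy":0,"wz":10.1,"gripper":0.2},{"dx":0,"dy":0,"dz":0,"wx":0,"wy":0,"wz":10.1,"gripper":0.2},{"dx":0,"dy":0,"dz":0,"wx":0,"wy":0,"wz":10.1,"gripper":0.2},{"dx":0,"dy":0,"dz":0,"wx":0,"wy":0,"wz":10.1,"gripper":0.2},{"dx":0,"dy":0,"dz":0,"wx":0,"wy":0,"wz":0,"gripper":0.2}]'
python3 -c "
from h import *
go([.5056,.007,.10],18.3)"
```

```text
time_s: 1.75
ee_pos: [0.505, 0.0056, 0.2315]
tool_rot: [0.575, 3.088, 0.0]
wrist_force: [0.6, 1.0, -0.4]
grip_width: 0.0511
finger_force: 0.0
time_s: 2.5
ee_pos: [0.5043, 0.0073, 0.2313]
tool_rot: [-1.835, -2.55, 0.0]
wrist_force: [0.4, -0.2, 0.2]
grip_width: 0.0511
finger_force: 0.0
mm tool [ -0.7   1.1 131.3] feeder xy [-0.6 62.4] z 0.2313 t 2.5
wz 0.2 tilt 0.0
```

```bash
python3 -m pendant '[{"dx":0,"dy":0.001,"dz":0.05,"wx":0,"wy":0,"wz":0,"gripper":0.2},{"dx":0,"dy":0,"dz":0.05,"wx":0,"wy":0,"wz":0,"gripper":0.2},{"dx":0,"dy":0,"dz":0.031,"wx":0,"wy":0,"wz":0,"gripper":0.2},{"dx":0,"dy":0,"dz":0,"wx":0,"wy":0,"wz":0,"gripper":0.2}]'
python3 - <<'E'
from h import *
s=eyes.snapshot("side");c=s["color"];x,y,w,h=260,150,140,130
cv2.imwrite("pics/s1.png",cv2.resize(c[y:y+h,x:x+w,::-1],None,fx=4,fy=4,interpolation=cv2.INTER_CUBIC))
E
```

```text
time_s: 3.0
ee_pos: [0.5035, 0.0077, 0.0984]
tool_rot: [-1.831, -2.548, 0.005]
wrist_force: [-0.3, 0.6, -0.2]
grip_width: 0.0512
finger_force: 0.0
```

View pics/s1.png

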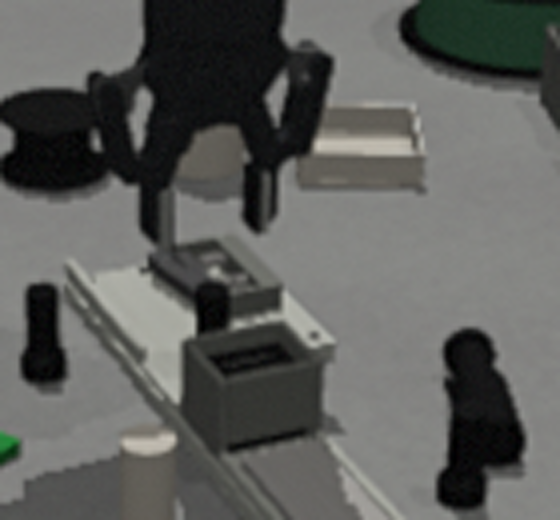

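The open fingers, at crop (158,235) and (260,230), are centred over the stray at (212,290). Descending and gripping.

```bash
python3 -m pendant '[{"dx":0,"dy":0.001,"dz":0.03,"wx":0,"wy":0,"wz":0,"gripper":0.2},{"dx":0,"dy":0,"dz":0.03,"wx":0,"wy":0,"wz":0,"gripper":0.2},{"dx":0,"dy":0,"dz":0,"wx":0,"wy":0,"wz":0,"gripper":0.2},{"dx":0,"dy":0,"dz":0,"wx":0,"wy":0,"wz":0,"gripper":-0.8},{"dx":0,"dy":0,"dz":0,"wx":0,"wy":0,"wz":0,"gripper":-0.8},{"dx":0,"dy":0,"dz":0,"wx":0,"wy":0,"wz":0,"gripper":-0.8},{"dx":0,"dy":0,"dz":0,"wx":0,"wy":0,"wz":0,"gripper":-0.8},{"dx":0,"dy":0,"dz":0,"wx":0,"wy":0,"wz":0,"gripper":-0.8},{"dx":0,"dy":0,"dz":0,"wx":0,"wy":0,"wz":0,"gripper":-0.8}]' 30
```

```text
time_s: 4.18
ee_pos: [0.5076, 0.008, 0.042]
tool_rot: [1.835, 2.547, 0.003]
wrist_force: [-1.4, -1.0, 7.4]
grip_width: 0.0184
finger_force: 29.4
```

```bash
python3 -m pendant '[{"dx":0,"dy":0,"dz":-0.02,"wx":0,"wy":0,"wz":0,"gripper":-0.8},{"dx":0,"dy":0,"dz":-0.04,"wx":0,"wy":0,"wz":0,"gripper":-0.8},{"dx":0,"dy":0,"dz":-0.05,"wx":0,"wy":0,"wz":0,"gripper":-0.8},{"dx":0,"dy":0,"dz":-0.04,"wx":0,"wy":0,"wz":0,"gripper":-0.8},{"dx":0,"dy":0,"dz":0,"wx":0,"wy":0,"wz":0,"gripper":-0.8}]'
python3 - <<'E'
from h import *
go([.6458,.3257,.188])
s=eyes.snapshot("side");c=s["color"];x,y,w,h=240,90,150,150
cv2.imwrite("pics/s2.png",cv2.resize(c[y:y+h,x:x+w,::-1],None,fx=4,fy=4,interpolation=cv2.INTER_CUBIC))
print(proj(s,[.6458,.3257,.026]),proj(s,[.6458,.3257,.003]))
E
```

```text
time_s: 4.8
ee_pos: [0.5086, 0.0079, 0.1943]
tool_rot: [1.833, 2.543, 0.007]
wrist_force: [-0.3, -0.9, 0.4]
grip_width: 0.0182
finger_force: 29.4
mm tool [258.1 230.6   7.4] feeder xy [ 3.7 61.6] z 0.1943 t 4.8
[348.84389364 181.81672119] [348.40446059 189.21781922]
```

View pics/s2.png

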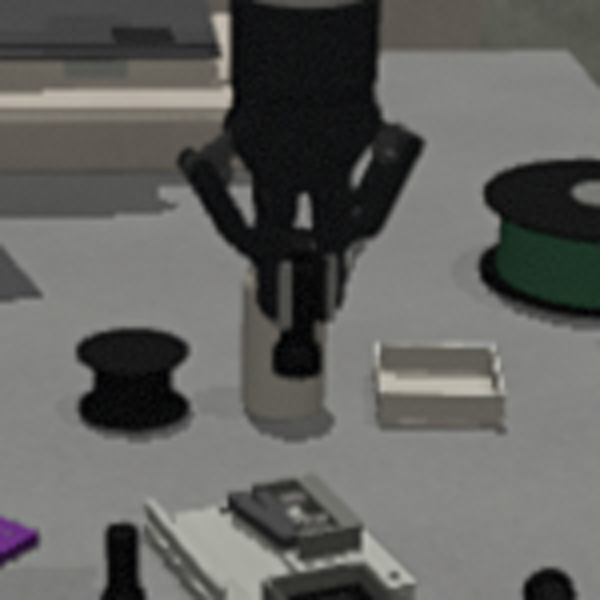

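The knob is held upright at crop (297,350), and the tray at crop (440,385) matches its predicted position. The jar is close to the tray, so I'll check its distance before choosing a yaw.

```bash
python3 - <<'E'
from h import *
d=eyes.snapshot("top");c=d["color"]
m=(c.max(2)<60).astype(np.uint8);m=m[205:245,140:200]
n,l,st,ce=cv2.connectedComponentsWithStats(m);i=1+st[1:,4].argmax();print(st[i],ce[i]+[140,205],onz(d,*(ce[i]+[140,205]),.125))
go([.655,.322,.194],90)
E
```

```text
[  9  10  23  22 407] [159.82309582 225.74938575] [0.53428167 0.3220933  0.125     ]
mm tool [250.8 240.5  -2.9] feeder xy [ 1.4 62.4] z 0.1909 t 4.9
wz -71.6 tilt 0.08
```

```bash
python3 -m pendant '[{"dx":0.0314,"dy":0.03,"dz":0,"wx":0,"wy":0,"wz":0,"gripper":-0.8},{"dx":0.0314,"dy":0.03,"dz":0,"wx":0,"wy":0,"wz":0,"gripper":-0.8},{"dx":0.0314,"dy":0.03,"dz":0,"wx":0,"wy":0,"wz":0,"gripper":-0.8},{"dx":0.0314,"dy":0.03,"dz":0,"wx":0,"wy":0,"wz":0,"gripper":-0.8},{"dx":0.0314,"dy":0.03,"dz":0,"wx":0,"wy":0,"wz":0,"gripper":-0.8},{"dx":0.0314,"dy":0.03,"dz":0,"wx":0,"wy":0,"wz":0,"gripper":-0.8},{"dx":0.0314,"dy":0.03,"dz":0,"wx":0,"wy":0,"wz":0,"gripper":-0.8},{"dx":0.0314,"dy":0.03,"dz":0,"wx":0,"wy":0,"wz":0,"gripper":-0.8},{"dx":0,"dy":0,"dz":0,"wx":0,"wy":0,"wz":-10.2,"gripper":-0.8},{"dx":0,"dy":0,"dz":0,"wx":0,"wy":0,"wz":-10.2,"gripper":-0.8},{"dx":0,"dy":0,"dz":0,"wx":0,"wy":0,"wz":-10.2,"gripper":-0.8},{"dx":0,"dy":0,"dz":0,"wx":0,"wy":0,"wz":-10.2,"gripper":-0.8}]'
python3 -m pendant '[{"dx":0,"dy":0,"dz":0,"wx":0,"wy":0,"wz":-10.2,"gripper":-0.8},{"dx":0,"dy":0,"dz":0,"wx":0,"wy":0,"wz":-10.2,"gripper":-0.8},{"dx":0,"dy":0,"dz":0,"wx":0,"wy":0,"wz":-10.2,"gripper":-0.8},{"dx":0,"dy":0,"dz":0,"wx":0,"wy":0,"wz":0,"gripper":-0.8}]'
python3 -c "
from h import *
go([.655,.322,.036],90)"
```

```text
time_s: 6.4
ee_pos: [0.6535, 0.3217, 0.1878]
tool_rot: [-0.824, -3.029, 0.004]
wrist_force: [-0.8, 0.1, -1.0]
grip_width: 0.0181
finger_force: 29.5
time_s: 6.9
ee_pos: [0.6536, 0.3217, 0.1882]
tool_rot: [-0.007, -3.139, 0.002]
wrist_force: [1.0, -0.9, -0.8]
grip_width: 0.0181
finger_force: 29.5
mm tool [ -1.8   0.5 152.2] feeder xy [240.  313.9] z 0.1882 t 6.9
wz -0.3 tilt 0.18
```

```bash
python3 -m pendant '[{"dx":0,"dy":0,"dz":0.05,"wx":0,"wy":0,"wz":0,"gripper":-0.8},{"dx":0,"dy":0,"dz":0.05,"wx":0,"wy":0,"wz":0,"gripper":-0.8},{"dx":0,"dy":0,"dz":0.035,"wx":0,"wy":0,"wz":0,"gripper":-0.8},{"dx":0,"dy":0,"dz":0.012,"wx":0,"wy":0,"wz":0,"gripper":-0.8},{"dx":0,"dy":0,"dz":0.003,"wx":0,"wy":0,"wz":0,"gripper":-0.8},{"dx":0,"dy":0,"dz":0,"wx":0,"wy":0,"wz":0,"gripper":-0.8},{"dx":0,"dy":0,"dz":0,"wx":0,"wy":0,"wz":0,"gripper":-0.8}]'
```

```text
time_s: 7.78
ee_pos: [0.6555, 0.3226, 0.0421]
tool_rot: [0.005, 3.139, 0.002]
wrist_force: [0.1, 0.5, 0.8]
grip_width: 0.0182
finger_force: 29.5
```

```bash
python3 -m pendant '[{"dx":0,"dy":0,"dz":0.003,"wx":0,"wy":0,"wz":0,"gripper":-0.8},{"dx":0,"dy":0,"dz":0.003,"wx":0,"wy":0,"wz":0,"gripper":-0.8},{"dx":0,"dy":0,"dz":0,"wx":0,"wy":0,"wz":0,"gripper":-0.8},{"dx":0,"dy":0,"dz":0,"wx":0,"wy":0,"wz":0,"gripper":-0.8}]'
```

```text
time_s: 8.28
ee_pos: [0.6545, 0.3221, 0.0342]
tool_rot: [-0.005, -3.141, 0.0]
wrist_force: [0.2, -0.5, -0.4]
grip_width: 0.0184
finger_force: 29.5
```

```bash
python3 -m pendant '[{"dx":0,"dy":0,"dz":0.0015,"wx":0,"wy":0,"wz":0,"gripper":-0.8},{"dx":0,"dy":0,"dz":0.0,"wx":0,"wy":0,"wz":0,"gripper":-0.8},{"dx":0,"dy":0,"dz":0,"wx":0,"wy":0,"wz":0,"gripper":-0.8}]'
```

```text
time_s: 8.65
ee_pos: [0.6548, 0.3223, 0.0331]
tool_rot: [0.005, 3.141, 0.0]
wrist_force: [-0.4, -0.3, 2.4]
grip_width: 0.0182
finger_force: 29.7
```

Contact (2.4 N). Release and lift.

```bash
python3 -m pendant '[{"dx":0,"dy":0,"dz":0,"wx":0,"wy":0,"wz":0,"gripper":-0.3},{"dx":0,"dy":0,"dz":0,"wx":0,"wy":0,"wz":0,"gripper":0.0},{"dx":0,"dy":0,"dz":0,"wx":0,"wy":0,"wz":0,"gripper":0.0},{"dx":0,"dy":0,"dz":-0.02,"wx":0,"wy":0,"wz":0,"gripper":0.0},{"dx":0,"dy":0,"dz":-0.05,"wx":0,"wy":0,"wz":0,"gripper":0.0},{"dx":0,"dy":0,"dz":-0.05,"wx":0,"wy":0,"wz":0,"gripper":0.0},{"dx":0,"dy":0,"dz":-0.05,"wx":0,"wy":0,"wz":0,"gripper":0.0},{"dx":0,"dy":0,"dz":0,"wx":0,"wy":0,"wz":0,"gripper":0.0}]'
python3 - <<'E'
from h import *
go([.603,-.290,.194],108.3)
s=eyes.snapshot("side");c=s["color"];x,y,w,h=240,90,150,150
cv2.imwrite("pics/s3.png",cv2.resize(c[y:y+h,x:x+w,::-1],None,fx=4,fy=4,interpolation=cv2.INTER_CUBIC))
E
```

```text
time_s: 9.65
ee_pos: [0.6575, 0.3236, 0.2104]
tool_rot: [0.005, 3.132, 0.007]
wrist_force: [0.0, 0.1, 0.1]
grip_width: 0.0431
finger_force: 0.0
mm tool [  52.8 -613.8   12.9] feeder xy [244.2 314.4] z 0.2104 t 9.65
wz -18.5 tilt 0.64
```

View pics/s3.png

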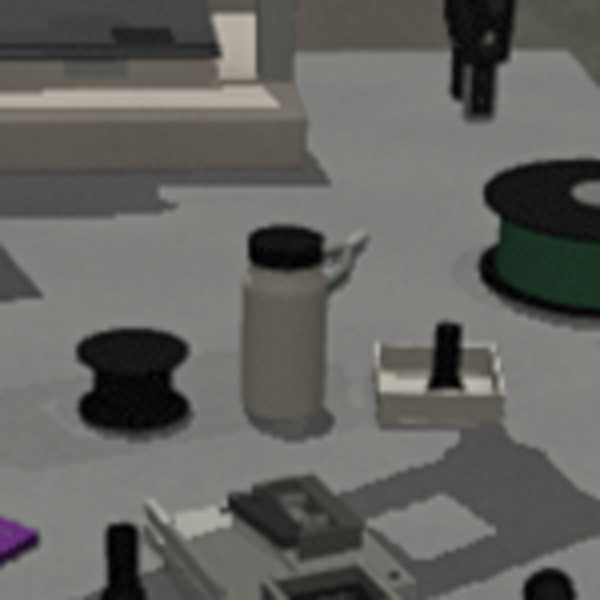

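The stray now stands in the tray, at crop (447,360). Moving on to the slide post.

```bash
python3 -m pendant '[{"dx":0.0044,"dy":-0.0511,"dz":0,"wx":0,"wy":0,"wz":0,"gripper":-0.3},{"dx":0.0044,"dy":-0.0511,"dz":0,"wx":0,"wy":0,"wz":0,"gripper":-0.3},{"dx":0.0044,"dy":-0.0511,"dz":0,"wx":0,"wy":0,"wz":0,"gripper":-0.3},{"dx":0.0044,"dy":-0.0511,"dz":0,"wx":0,"wy":0,"wz":0,"gripper":-0.3},{"dx":0.0044,"dy":-0.0511,"dz":0,"wx":0,"wy":0,"wz":0,"gripper":-0.3},{"dx":0.0044,"dy":-0.0511,"dz":0,"wx":0,"wy":0,"wz":0,"gripper":-0.3},{"dx":0.0044,"dy":-0.0511,"dz":0,"wx":0,"wy":0,"wz":0,"gripper":-0.3},{"dx":0.0044,"dy":-0.0511,"dz":0,"wx":0,"wy":0,"wz":0,"gripper":-0.3},{"dx":0.0044,"dy":-0.0511,"dz":0,"wx":0,"wy":0,"wz":0,"gripper":-0.3},{"dx":0.0044,"dy":-0.0511,"dz":0,"wx":0,"wy":0,"wz":0,"gripper":-0.3},{"dx":0.0044,"dy":-0.0511,"dz":0,"wx":0,"wy":0,"wz":0,"gripper":-0.3},{"dx":0.0044,"dy":-0.0511,"dz":0,"wx":0,"wy":0,"wz":0,"gripper":-0.3}]'
python3 -m pendant '[{"dx":0,"dy":0,"dz":0,"wx":0,"wy":0,"wz":-9.2,"gripper":-0.3},{"dx":0,"dy":0,"dz":0,"wx":0,"wy":0,"wz":-9.2,"gripper":-0.3},{"dx":0,"dy":0,"dz":0,"wx":0,"wy":0,"wz":0,"gripper":-0.3}]'
python3 -c "
from h import *
go([.6026,-.2905,.12],108.3);print(observe()['qpos'].round(2))"
```

```text
time_s: 11.2
ee_pos: [0.5987, -0.2921, 0.2018]
tool_rot: [-0.005, -3.14, -0.002]
wrist_force: [0.9, -0.4, 0.1]
grip_width: 0.03
finger_force: 0.0
time_s: 11.58
ee_pos: [0.5991, -0.2907, 0.2018]
tool_rot: [0.495, -3.101, -0.002]
wrist_force: [-0.1, 0.5, 0.3]
grip_width: 0.0298
finger_force: 0.0
mm tool [-3.6 -1.  81.8] feeder xy [  -4.4 -250.3] z 0.2018 t 11.575
wz -0.2 tilt 0.12
[-0.47  0.52  1.55  0.    1.08 -2.36]
```

```bash
python3 -m pendant '[{"dx":-0.0035,"dy":-0.001,"dz":0.05,"wx":0,"wy":0,"wz":0,"gripper":-0.3},{"dx":0,"dy":0,"dz":0.05,"wx":0,"wy":0,"wz":0,"gripper":-0.3},{"dx":0,"dy":0,"dz":0,"wx":0,"wy":0,"wz":0,"gripper":-0.3}]'
python3 - <<'E'
from h import *
go([.6026,-.2905,.045],108.3)
s=eyes.snapshot("side");c=s["color"];x,y,w,h=320,210,120,120
cv2.imwrite("pics/s4.png",cv2.resize(c[y:y+h,x:x+w,::-1],None,fx=5,fy=5,interpolation=cv2.INTER_CUBIC))
for z in(.1,.081):print(((proj(s,[*observe()["ee_pos"][:2],z])-[320,210])*5).round())
E
```

```text
time_s: 11.95
ee_pos: [0.6003, -0.2888, 0.0985]
tool_rot: [0.493, -3.095, -0.009]
wrist_force: [-0.2, 0.0, 0.4]
grip_width: 0.0298
finger_force: 0.0
mm tool [-2.  -2.7 53.4] feeder xy [  -2.6 -248.9] z 0.0985 t 11.95
wz -0.2 tilt 0.54
[323. 372.]
[318. 416.]
```

View pics/s4.png

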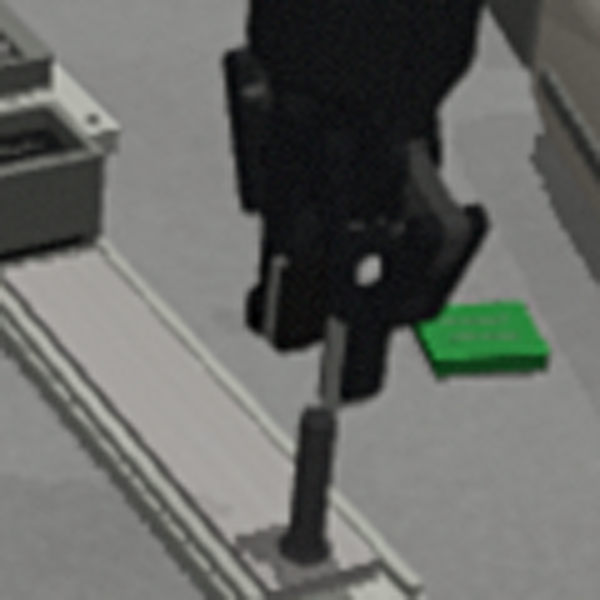

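The post top is at crop (318,412), against (318,416) projected from the TCP, so the gripper is centred. Descending to straddle.

```bash
python3 -m pendant '[{"dx":0,"dy":0,"dz":0.02,"wx":0,"wy":0,"wz":0,"gripper":-0.3},{"dx":0,"dy":0,"dz":0.02,"wx":0,"wy":0,"wz":0,"gripper":-0.3},{"dx":0,"dy":0,"dz":0.018,"wx":0,"wy":0,"wz":0,"gripper":-0.3},{"dx":0,"dy":0,"dz":0,"wx":0,"wy":0,"wz":0,"gripper":-0.3},{"dx":0,"dy":0,"dz":0,"wx":0,"wy":0,"wz":0,"gripper":-0.3}]'
python3 -c "
from h import *
go([.6026,-.2905,.045],108.3);R=Ro.from_rotvec(observe()['tool_rot']).as_matrix();print(R[:,1])"
```

```text
time_s: 12.62
ee_pos: [0.6037, -0.2909, 0.0449]
tool_rot: [-0.497, 3.102, -0.0]
wrist_force: [-0.2, -0.4, 0.3]
grip_width: 0.0299
finger_force: 0.0
mm tool [ 1.   0.7 -0.1] feeder xy [   0. -252.] z 0.0449 t 12.625
wz -0.1 tilt 0.02
[-3.12620337e-01  9.49878145e-01 -1.85929816e-04]
```

```bash
python3 -m pendant '[{"dx":0,"dy":0.006,"dz":0,"wx":0,"wy":0,"wz":0,"gripper":-0.3},{"dx":0,"dy":0.006,"dz":0,"wx":0,"wy":0,"wz":0,"gripper":-0.3},{"dx":0,"dy":0.006,"dz":0,"wx":0,"wy":0,"wz":0,"gripper":-0.3},{"dx":0,"dy":0.006,"dz":0,"wx":0,"wy":0,"wz":0,"gripper":-0.3},{"dx":0,"dy":0.006,"dz":0,"wx":0,"wy":0,"wz":0,"gripper":-0.3},{"dx":0,"dy":0.006,"dz":0,"wx":0,"wy":0,"wz":0,"gripper":-0.3}]'
python3 -m pendant '[{"dx":0,"dy":0.008,"dz":0,"wx":0,"wy":0,"wz":0,"gripper":-0.3},{"dx":0,"dy":0.008,"dz":0,"wx":0,"wy":0,"wz":0,"gripper":-0.3},{"dx":0,"dy":0.008,"dz":0,"wx":0,"wy":0,"wz":0,"gripper":-0.3},{"dx":0,"dy":0.008,"dz":0,"wx":0,"wy":0,"wz":0,"gripper":-0.3},{"dx":0,"dy":0.008,"dz":0,"wx":0,"wy":0,"wz":0,"gripper":-0.3},{"dx":0,"dy":0.008,"dz":0,"wx":0,"wy":0,"wz":0,"gripper":-0.3},{"dx":0,"dy":0.008,"dz":0,"wx":0,"wy":0,"wz":0,"gripper":-0.3}]'
python3 -c "
from h import *
go([.6026,-.2905,.045],108.3);print('Fy',ey@observe()['wrist_force'][:2])"
```

```text
time_s: 13.38
ee_pos: [0.5925, -0.2565, 0.0451]
tool_rot: [-0.498, 3.101, -0.001]
wrist_force: [1.6, -2.5, 2.2]
grip_width: 0.0301
finger_force: 1.4
time_s: 14.25
ee_pos: [0.5745, -0.2028, 0.0447]
tool_rot: [0.498, -3.102, -0.0]
wrist_force: [2.3, -1.7, 0.2]
grip_width: 0.0299
finger_force: 1.1
mm tool [  0.7 -92.1  -0.3] feeder xy [  -0.  -159.2] z 0.0447 t 14.25
wz -0.1 tilt 0.01
Fy -2.3628866757016658
```

```bash
python3 -m pendant '[{"dx":0,"dy":0.003,"dz":0,"wx":0,"wy":0,"wz":0,"gripper":-0.3},{"dx":0,"dy":0.003,"dz":0,"wx":0,"wy":0,"wz":0,"gripper":-0.3}]' | grep -E 'pos|wrist'
python3 -m pendant '[{"dx":0,"dy":0.003,"dz":0,"wx":0,"wy":0,"wz":0,"gripper":-0.3},{"dx":0,"dy":0.003,"dz":0,"wx":0,"wy":0,"wz":0,"gripper":-0.3}]' | grep -E 'pos|wrist'
python3 -m pendant '[{"dx":0,"dy":0.003,"dz":0,"wx":0,"wy":0,"wz":0,"gripper":-0.3},{"dx":0,"dy":0.003,"dz":0,"wx":0,"wy":0,"wz":0,"gripper":-0.3}]' | grep -E 'pos|wrist'
python3 -m pendant '[{"dx":0,"dy":0.002,"dz":0,"wx":0,"wy":0,"wz":0,"gripper":-0.3},{"dx":0,"dy":0.002,"dz":0,"wx":0,"wy":0,"wz":0,"gripper":-0.3}]' | grep -E 'pos|wrist'
python3 -c "
from h import *
go([.6026,-.2905,.045],108.3);print('Fy',ey@observe()['wrist_force'][:2])"
```

```text
ee_pos: [0.5726, -0.1975, 0.0447]
wrist_force: [0.4, -2.3, -0.8]
ee_pos: [0.5708, -0.1919, 0.0447]
wrist_force: [0.2, -1.2, -1.2]
ee_pos: [0.5689, -0.1861, 0.0447]
wrist_force: [0.2, -2.5, -1.6]
ee_pos: [0.5676, -0.1823, 0.0448]
wrist_force: [0.3, -2.7, -1.7]
mm tool [   0.6 -113.7   -0.3] feeder xy [-1.000e-01 -1.376e+02] z 0.0448 t 15.25
wz -0.1 tilt 0.02
Fy -2.6654845096597133
```

```bash
python3 -m pendant '[{"dx":0,"dy":0.002,"dz":0,"wx":0,"wy":0,"wz":0,"gripper":-0.3},{"dx":0,"dy":0.002,"dz":0,"wx":0,"wy":0,"wz":0,"gripper":-0.3}]' | grep -E 'pos|wrist'
python3 -m pendant '[{"dx":0,"dy":0.002,"dz":0,"wx":0,"wy":0,"wz":0,"gripper":-0.3},{"dx":0,"dy":0.002,"dz":0,"wx":0,"wy":0,"wz":0,"gripper":-0.3}]' | grep -E 'pos|wrist'
python3 -c "
from h import *
go([.6026,-.2905,.045],108.3);print('Fy',ey@observe()['wrist_force'][:2])"
```

```text
ee_pos: [0.5664, -0.1785, 0.0448]
wrist_force: [-0.2, -1.7, -1.2]
ee_pos: [0.5652, -0.1747, 0.0448]
wrist_force: [-0.1, -1.7, -1.8]
mm tool [   0.7 -121.7   -0.2] feeder xy [  -0.  -129.6] z 0.0448 t 15.75
wz -0.1 tilt 0.01
Fy -1.5670017026547138
```

```bash
python3 -m pendant '[{"dx":0,"dy":0.002,"dz":0,"wx":0,"wy":0,"wz":0,"gripper":-0.3},{"dx":0,"dy":0.002,"dz":0,"wx":0,"wy":0,"wz":0,"gripper":-0.3}]' | grep -E 'pos|wrist'
python3 -m pendant '[{"dx":0,"dy":0.002,"dz":0,"wx":0,"wy":0,"wz":0,"gripper":-0.3},{"dx":0,"dy":0.002,"dz":0,"wx":0,"wy":0,"wz":0,"gripper":-0.3}]' | grep -E 'pos|wrist'
python3 -c "
from h import *
go([.6026,-.2905,.045],108.3);print('Fy',ey@observe()['wrist_force'][:2])"
```

```text
ee_pos: [0.564, -0.1709, 0.0448]
wrist_force: [-0.1, -2.3, -1.6]
ee_pos: [0.5628, -0.1671, 0.0449]
wrist_force: [-0.7, -2.2, -0.6]
mm tool [ 8.000e-01 -1.296e+02 -1.000e-01] feeder xy [ 1.000e-01 -1.216e+02] z 0.0449 t 16.25
wz -0.1 tilt 0.0
Fy -1.8746168652311979
```

```bash
python3 -m pendant '[{"dx":0,"dy":0.002,"dz":0,"wx":0,"wy":0,"wz":0,"gripper":-0.3},{"dx":0,"dy":0.002,"dz":0,"wx":0,"wy":0,"wz":0,"gripper":-0.3}]' | grep -E 'pos|wrist'
python3 -m pendant '[{"dx":0,"dy":0.002,"dz":0,"wx":0,"wy":0,"wz":0,"gripper":-0.3},{"dx":0,"dy":0.002,"dz":0,"wx":0,"wy":0,"wz":0,"gripper":-0.3}]' | grep -E 'pos|wrist'
python3 -c "
from h import *
go([.6026,-.2905,.045],108.3);print('Fy',ey@observe()['wrist_force'][:2])"
```

```text
ee_pos: [0.5616, -0.1634, 0.0448]
wrist_force: [-0.7, -1.5, -1.2]
ee_pos: [0.5603, -0.1595, 0.0448]
wrist_force: [-1.1, -2.0, -0.5]
mm tool [   0.8 -137.6   -0.2] feeder xy [ 1.000e-01 -1.136e+02] z 0.0448 t 16.75
wz -0.1 tilt 0.0
Fy -1.511841870809153
```

```bash
python3 -m pendant '[{"dx":0,"dy":0.002,"dz":0,"wx":0,"wy":0,"wz":0,"gripper":-0.3},{"dx":0,"dy":0.002,"dz":0,"wx":0,"wy":0,"wz":0,"gripper":-0.3}]' | grep -E 'pos|wrist'
python3 -m pendant '[{"dx":0,"dy":0.002,"dz":0,"wx":0,"wy":0,"wz":0,"gripper":-0.3},{"dx":0,"dy":0.002,"dz":0,"wx":0,"wy":0,"wz":0,"gripper":-0.3}]' | grep -E 'pos|wrist'
python3 - <<'E'
from h import *
go([.6026,-.2905,.045]);print('Fy',ey@observe()['wrist_force'][:2])
c=eyes.snapshot("top")["color"];x,y,w,h=225,190,110,90
cv2.imwrite("pics/t5.png",cv2.resize(c[y:y+h,x:x+w,::-1],None,fx=6,fy=6,interpolation=cv2.INTER_CUBIC))
E
```

```text
ee_pos: [0.559, -0.1558, 0.0448]
wrist_force: [-1.1, -2.8, -1.1]
ee_pos: [0.5578, -0.1519, 0.0448]
wrist_force: [-0.6, -2.2, -0.9]
mm tool [   0.8 -145.6   -0.2] feeder xy [ 1.000e-01 -1.056e+02] z 0.0448 t 17.25
Fy -1.9142293084852111
```

View pics/t5.png

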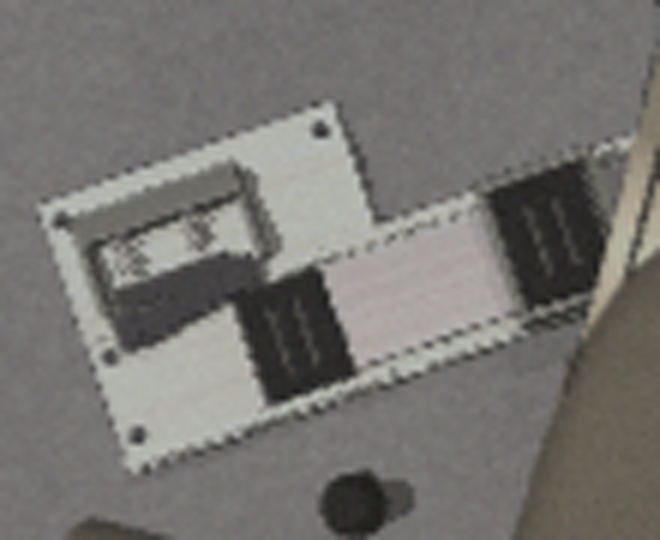

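The coupon, crop (235–355, 265–405), is just at the start of the dark shoe, crop (250,270). Contact should come soon, so I'll take finer steps.

```bash
python3 -m pendant '[{"dx":0,"dy":0.002,"dz":0,"wx":0,"wy":0,"wz":0,"gripper":-0.3},{"dx":0,"dy":0.001,"dz":0,"wx":0,"wy":0,"wz":0,"gripper":-0.3}]' | grep -E 'pos|wrist'
python3 -m pendant '[{"dx":0,"dy":0.002,"dz":0,"wx":0,"wy":0,"wz":0,"gripper":-0.3},{"dx":0,"dy":0.001,"dz":0,"wx":0,"wy":0,"wz":0,"gripper":-0.3}]' | grep -E 'pos|wrist'
python3 -c "
from h import *
go([.6026,-.2905,.045]);print('Fy',ey@observe()['wrist_force'][:2])"
```

```text
ee_pos: [0.5571, -0.1493, 0.0449]
wrist_force: [-0.5, -4.3, -1.8]
ee_pos: [0.5561, -0.1465, 0.0449]
wrist_force: [-0.1, -4.6, -2.1]
mm tool [ 9.000e-01 -1.513e+02 -1.000e-01] feeder xy [  0.3 -99.9] z 0.0449 t 17.8
Fy -4.274187892452108
```

```bash
python3 -m pendant '[{"dx":0,"dy":0.001,"dz":0,"wx":0,"wy":0,"wz":0,"gripper":-0.3},{"dx":0,"dy":0.001,"dz":0,"wx":0,"wy":0,"wz":0,"gripper":-0.3},{"dx":0,"dy":0.001,"dz":0,"wx":0,"wy":0,"wz":0,"gripper":-0.3}]' | grep -E 'pos|wrist'
python3 -m pendant '[{"dx":0,"dy":0.001,"dz":0,"wx":0,"wy":0,"wz":0,"gripper":-0.3},{"dx":0,"dy":0.001,"dz":0,"wx":0,"wy":0,"wz":0,"gripper":-0.3}]' | grep -E 'pos|wrist'
python3 -c "
from h import *
go([.6026,-.2905,.045]);print('Fy',ey@observe()['wrist_force'][:2])"
```

```text
ee_pos: [0.5553, -0.1438, 0.0449]
wrist_force: [-0.6, -6.2, -1.7]
ee_pos: [0.5547, -0.1421, 0.0449]
wrist_force: [-0.3, -6.4, -2.3]
mm tool [   0.9 -155.9    0. ] feeder xy [  0.3 -95.3] z 0.0449 t 18.425
Fy -5.990604671135531
```

```bash
python3 -m pendant '[{"dx":0,"dy":0.001,"dz":0,"wx":0,"wy":0,"wz":0,"gripper":-0.3},{"dx":0,"dy":0.001,"dz":0,"wx":0,"wy":0,"wz":0,"gripper":-0.3},{"dx":0,"dy":0.001,"dz":0,"wx":0,"wy":0,"wz":0,"gripper":-0.3},{"dx":0,"dy":0,"dz":0,"wx":0,"wy":0,"wz":0,"gripper":-0.3}]' | grep -E 'pos|wrist'
python3 -c "
from h import *
go([.6026,-.2905,.045]);print('Fy',ey@observe()['wrist_force'][:2])"
```

```text
ee_pos: [0.5538, -0.1393, 0.0449]
wrist_force: [0.7, -7.9, -2.3]
mm tool [   0.9 -158.9    0. ] feeder xy [  0.3 -92.4] z 0.0449 t 18.925
Fy -7.762662296981699
```

The push is now about 5.8 N above free running, some 11–12 mm past first contact, so the coupon is well nipped. Drawing the slide back.

```bash
python3 -m pendant '[{"dx":0,"dy":-0.006,"dz":0,"wx":0,"wy":0,"wz":0,"gripper":-0.3},{"dx":0,"dy":-0.006,"dz":0,"wx":0,"wy":0,"wz":0,"gripper":-0.3},{"dx":0,"dy":-0.006,"dz":0,"wx":0,"wy":0,"wz":0,"gripper":-0.3},{"dx":0,"dy":-0.01,"dz":0,"wx":0,"wy":0,"wz":0,"gripper":-0.3},{"dx":0,"dy":-0.01,"dz":0,"wx":0,"wy":0,"wz":0,"gripper":-0.3},{"dx":0,"dy":-0.01,"dz":0,"wx":0,"wy":0,"wz":0,"gripper":-0.3},{"dx":0,"dy":-0.01,"dz":0,"wx":0,"wy":0,"wz":0,"gripper":-0.3},{"dx":0,"dy":-0.01,"dz":0,"wx":0,"wy":0,"wz":0,"gripper":-0.3},{"dx":0,"dy":-0.01,"dz":0,"wx":0,"wy":0,"wz":0,"gripper":-0.3},{"dx":0,"dy":-0.01,"dz":0,"wx":0,"wy":0,"wz":0,"gripper":-0.3}]'  | grep -E 'pos|wrist'
python3 -m pendant '[{"dx":0,"dy":-0.01,"dz":0,"wx":0,"wy":0,"wz":0,"gripper":-0.3},{"dx":0,"dy":-0.01,"dz":0,"wx":0,"wy":0,"wz":0,"gripper":-0.3},{"dx":0,"dy":-0.01,"dz":0,"wx":0,"wy":0,"wz":0,"gripper":-0.3},{"dx":0,"dy":-0.01,"dz":0,"wx":0,"wy":0,"wz":0,"gripper":-0.3},{"dx":0,"dy":-0.01,"dz":0,"wx":0,"wy":0,"wz":0,"gripper":-0.3},{"dx":0,"dy":-0.01,"dz":0,"wx":0,"wy":0,"wz":0,"gripper":-0.3},{"dx":0,"dy":-0.006,"dz":0,"wx":0,"wy":0,"wz":0,"gripper":-0.3},{"dx":0,"dy":0,"dz":0,"wx":0,"wy":0,"wz":0,"gripper":-0.3}]'  | grep -E 'pos|wrist'
python3 -c "
from h import *
go([.6026,-.2905,.045]);print('Fy',ey@observe()['wrist_force'][:2])"
```

```text
ee_pos: [0.5812, -0.223, 0.0448]
wrist_force: [-0.2, 2.0, -0.3]
ee_pos: [0.6018, -0.2858, 0.0448]
wrist_force: [-0.6, -0.9, -0.4]
mm tool [ 0.7 -4.7 -0.2] feeder xy [-2.000e-01 -2.465e+02] z 0.0448 t 21.175
Fy -0.6529993253326603
```

```bash
python3 -m pendant '[{"dx":0,"dy":-0.003,"dz":0,"wx":0,"wy":0,"wz":0,"gripper":-0.3},{"dx":0,"dy":-0.003,"dz":0,"wx":0,"wy":0,"wz":0,"gripper":-0.3},{"dx":0,"dy":-0.003,"dz":0,"wx":0,"wy":0,"wz":0,"gripper":-0.3}]' | grep -E 'pos|wrist'
python3 -m pendant '[{"dx":0,"dy":-0.002,"dz":0,"wx":0,"wy":0,"wz":0,"gripper":-0.3},{"dx":0,"dy":-0.002,"dz":0,"wx":0,"wy":0,"wz":0,"gripper":-0.3}]' | grep -E 'pos|wrist'
python3 -m pendant '[{"dx":0,"dy":-0.0015,"dz":0,"wx":0,"wy":0,"wz":0,"gripper":-0.3},{"dx":0,"dy":-0.0015,"dz":0,"wx":0,"wy":0,"wz":0,"gripper":-0.3}]' | grep -E 'pos|wrist'
python3 -c "
from h import *
go([.6026,-.2905,.045]);print('Fy',ey@observe()['wrist_force'][:2])"
```

```text
ee_pos: [0.6043, -0.2935, 0.0447]
wrist_force: [-0.5, 0.5, -0.1]
ee_pos: [0.6056, -0.2974, 0.0447]
wrist_force: [-1.3, 0.6, -0.4]
ee_pos: [0.6063, -0.2997, 0.0446]
wrist_force: [-1.3, 6.4, 2.4]
mm tool [ 0.6  9.9 -0.3] feeder xy [  -0.3 -261.1] z 0.0446 t 22.05
Fy 6.5398473067943765
```

```bash
python3 -m pendant '[{"dx":0,"dy":-0.001,"dz":0,"wx":0,"wy":0,"wz":0,"gripper":-0.3},{"dx":0,"dy":-0.001,"dz":0,"wx":0,"wy":0,"wz":0,"gripper":-0.3}]' | grep -E 'pos|wrist'
python3 -c "
from h import *
go([.6026,-.2905,.045]);print('Fy',ey@observe()['wrist_force'][:2])"
```

```text
ee_pos: [0.6062, -0.2998, 0.0445]
wrist_force: [-3.0, 13.5, 5.8]
mm tool [ 0.6  9.9 -0.4] feeder xy [  -0.4 -261.2] z 0.0445 t 22.3
Fy 13.72454866641035
```

The hard stop is confirmed: force rose to 13.7 N with no motion. Backing off to centre, lifting clear and looking.

```bash
python3 -m pendant '[{"dx":0,"dy":0.005,"dz":0,"wx":0,"wy":0,"wz":0,"gripper":-0.3},{"dx":0,"dy":0.005,"dz":0,"wx":0,"wy":0,"wz":0,"gripper":-0.3},{"dx":0,"dy":0,"dz":0,"wx":0,"wy":0,"wz":0,"gripper":-0.3},{"dx":0,"dy":0,"dz":-0.03,"wx":0,"wy":0,"wz":0,"gripper":-0.3},{"dx":0,"dy":0,"dz":-0.05,"wx":0,"wy":0,"wz":0,"gripper":-0.3},{"dx":0,"dy":0,"dz":-0.05,"wx":0,"wy":0,"wz":0,"gripper":-0.3},{"dx":0,"dy":0,"dz":-0.02,"wx":0,"wy":0,"wz":0,"gripper":-0.3},{"dx":0,"dy":0,"dz":0,"wx":0,"wy":0,"wz":0,"gripper":-0.3}]'
python3 - <<'E'
from h import *
a=eyes.snapshot("top")["color"][185:275,225:345,::-1];b=eyes.snapshot("side")["color"][190:350,260:420,::-1]
r=lambda i:cv2.resize(i,(int(i.shape[1]*400/i.shape[0]),400),interpolation=cv2.INTER_CUBIC)
im=np.hstack([r(a),r(b)]);print(im.shape);cv2.imwrite("pics/f.png",cv2.resize(im,None,fx=798/im.shape[1],fy=798/im.shape[1]))
E
```

```text
time_s: 23.3
ee_pos: [0.6049, -0.2932, 0.1962]
tool_rot: [-0.497, 3.1, -0.003]
wrist_force: [0.3, -0.8, -1.7]
grip_width: 0.0298
finger_force: 0.0
(400, 933, 3)
```

View pics/f.png

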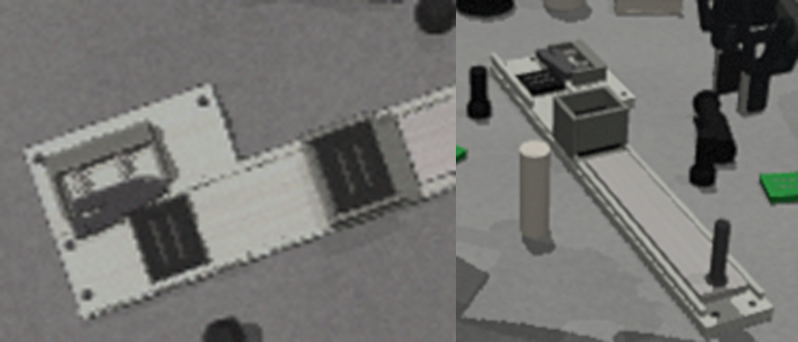

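The coupon stays nipped against the shoe, at top crop (170,238). The slide is fully back, the stack has dropped, and the bystanders are in place.

```bash
python3 -c "
from plant import robot;print(robot.sign_off())"
```

```text
the job is handed in; nothing more can be done
None
```

The job is handed in at about 23 s of the 72 s allowed: the stray knob stands in the white tray, one coupon is nipped under the clamp's shoe (about 5.8 N over free running), and the slide is back against its stop with the stack dropped.

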